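# Set and latch the bundling iris for the next box size

## Task

Set the bundling iris to the size of the woven box that stands on the cork mat: with the outside of shut fingers push the upright lever pin round until its pointer stands on the scale line with the small, the middle or the large dot, according to whether that box is the smallest, the middle or the largest of the three woven boxes. Then push the latch's thumb plate in until its roller sits fully home in the ring's notch, so that the setting is locked. Only push: do not take the pin or the plate between the fingers, lift nothing, and leave the boxes and the other things on the table where they stand.

Things in the scene. Friction and masses are not known exactly. Their poses are not given: they have to be found in the camera images.
- bundling_iris: The iris that gathers cheroots into round bundles for tying: a round wooden foot 244 mm across and 18 thick, fixed to the table, three posts, and an aluminium housing (156 across, top at z = 70 mm) with a round throat closed by eight steel leaves. Origin: centre of the foot's underside, on the ring's upright axis; its z is up. Bearings below are in this body's frame, counter-clockwise from its x axis seen from above. Lever and scale face the robot, the latch is on the right.
- iris_ring (a joint): Angle of the notched brass ring (rad), 0 to 1.75, growing counter-clockwise seen from above, which opens the throat. The lever's bearing is 2.27 + this value. The pointer is on the small-dot line at 0.25, the middle-dot line at 0.95, the large-dot line at 1.55. Friction (0.18 N m, about 1.5 N at the pin) holds it where it is left.
- lever_pin (a point): Point on the axis of the lever's upright round pin (12 mm across, black sleeve, flat top at z = 108 mm), 92 mm above the table, 118 mm from the ring's axis. The brass lever bar under it is 13 wide, reaches from the rim to 125 mm from the axis and its top is at z = 72; a short dark pointer runs from its inner end over the scale.
- line_small (a point): Outer end of the scale line with the small dot (4 mm across, at the line's inner end), on the housing's top, 69 mm from the axis, the most clockwise of the three seen from above. The lines are 12 mm long; shorter plain ticks between them carry no dot.
- line_middle (a point): The same for the line with the middle dot (7 mm across).
- line_large (a point): The same for the line with the large dot (10 mm across), the most counter-clockwise.
- latch (a joint): Angle of the steel latch (rad): 0 is fully home, up to 0.6 swung out. It swings about an upright axis and stays where it is left (friction 0.05 N m). Its roller (14 mm across, under the arm, 42 mm from the pivot) drops into one of three notches in the ring's rim, one for each line. It goes in when the ring is within about 0.03 rad of a line, and draws the ring true; off a notch it stops on the rim at about 0.15. Going home takes up to about 8 N at the plate.
- latch_pivot (a point): The latch's upright pivot axis, 70 mm above the table, 100 mm from the ring's axis.
- latch_plate (a point): Middle of the latch's upright flat thumb plate (6 mm thick, 22 wide, from z = 72 to 104 mm), 72 mm from the pivot. The point turns with the latch: its x is the plate's normal, pointing away from the ring; the latch goes home when the plate is pushed along -x, on an arc about the pivot, clockwise seen from above. Its y points from the plate to the pivot.
- cork_mat: Thin round cork mat, 124 mm across, left of the iris; origin at its centre. One of the three woven boxes stands on it.
- woven_small: Smallest of three round boxes of pale woven bamboo filled with cheroots: 58 mm across, 91 tall. Origin: centre of its underside. One woven box stands on the mat, the other two on the bare table behind the iris.
- woven_middle: Middle woven box: 75 across, 111 tall. Origin: centre of its underside.
- woven_large: Largest woven box: 93 across, 149 tall. Origin: centre of its underside.
- spool: Spool of tying thread, 40 mm across, 48 tall (mm); loose, not part of the job. Origin: centre of its underside.
- bundle_a: Tied flat bundle of cheroots, 46x109x21, near edge of the table (mm); loose, not part of the job. Origin: centre of its underside.
- bundle_b: Tied flat bundle of cheroots, 51x111x21, near edge of the table (mm); loose, not part of the job. Origin: centre of its underside.
- red_lid: Loose round box lid, 91 across, 36 tall (mm); loose, not part of the job. Origin: centre of its underside.
- stamp: Rubber stamp with a turned wooden knob, 36x47x52 (mm); loose, not part of the job. Origin: centre of its underside.
- tamp: Slim turned wooden tamper standing on end, 31 across, 125 tall (mm); loose, not part of the job. Origin: centre of its underside.
- lacquer: Small closed round lacquer box with dark bands, 59 across, 64 tall (mm); loose, not part of the job. Origin: centre of its underside.
Not all that is in view belongs to the job. What is shaped like the woven_small but green or pink is not meant.

How it is judged:
On the way, in this order (a step that is already met when the one before it is completed fails the run):
1. the pointer stands on the line for the box on the mat (within 0.05 rad) (((horizontal distance between woven_small and cork_mat below 0.06 m and value of joint iris_ring between 0.2 and 0.3 rad) or (horizontal distance between woven_middle and cork_mat below 0.06 m and value of joint iris_ring between 0.9 and 1 rad) or (horizontal distance between woven_large and cork_mat below 0.06 m and value of joint iris_ring between 1.5 and 1.6 rad))), for 0.2 s.
2. the latch roller is fully home in that line's notch (((horizontal distance between woven_small and cork_mat below 0.06 m and value of joint iris_ring between 0.22 and 0.28 rad) or (horizontal distance between woven_middle and cork_mat below 0.06 m and value of joint iris_ring between 0.92 and 0.98 rad) or (horizontal distance between woven_large and cork_mat below 0.06 m and value of joint iris_ring between 1.52 and 1.58 rad)) and value of joint latch below 0.04 rad), for 0.2 s.
At the end, for the whole second after the job is handed in: The ring stands within 0.03 rad of the line that belongs to the woven box on the mat (about 2 mm at the pointer), at rest, the latch is home (joint below 0.04 rad; on the rim it would stand at about 0.15), and that box is still on the mat (centre within 60 mm of the mat's) (all of step 2 and velocity of joint iris_ring between -0.05 and 0.05 rad/s); the robot touches nothing.
It fails at once if a woven box is shoved more than 15 mm or lifted (distance of any of woven_small, woven_middle, woven_large from where it was at the start of the episode above 0.015 m).
It fails at once if another loose thing on the table is moved more than 20 mm or lifted (distance of any of spool, bundle_a, bundle_b, red_lid, stamp, tamp, lacquer from where it was at the start of the episode above 0.02 m).
It fails at once if the lever pin is taken between the fingers (horizontal distance between the grasp point and lever_pin below 0.009 m and z of the grasp point in the frame of lever_pin between -0.03 and 0.03 m).
It fails at once if the thumb plate is taken between the fingers (x of the grasp point in the frame of latch_plate between -0.005 and 0.005 m and y of the grasp point in the frame of latch_plate between -0.015 and 0.015 m and z of the grasp point in the frame of latch_plate between -0.03 and 0.03 m).
It also fails if it takes over 45 s, if anything falls off the work surface, if the arm or the gripper's body presses on something with over 40 N, if the wrist force passes 120 N, or if a joint passes its speed limit or range.

## Robot

A 7-joint arm with a two-finger parallel gripper is mounted at the origin on a cart in front of the work surface, level with it; the furniture and walls round the work are solid. World frame = base frame: x ahead of the robot, y to its left, z up, the work surface at z = 0. Lengths are in m, angles in rad, forces in N, time in s.
With the tool pointing down it reaches from about 0.425 to 0.875 m from the base axis. Payload 4.7 kg.
Tool frame: the origin (TCP) lies midway between the tips of the shut fingers; the grasp point (between the pads) lies 19 mm behind it; z points along the fingers, y is the direction in which the jaws open and shut (so a half turn about z gives the same grasp; the last joint's range is limited). The gripper opens to 87 mm and grips with 3 to 60 N. Pads are 19 mm wide; open, the fingers measure 117 mm over their backs; the gripper's body (75 mm by 190 mm) begins 51 mm behind the grasp point.
Start: joints at [0.014, 0.321, -0.07, 1.45, 0.023, 1.371, -0.057], TCP at [0.65, -0, 0.223] pointing down, gripper open.
Joint ranges: [-2.86, 2.86], [-0.3, 2.09], [-1.38, 1.24], [0.06, 2.45], [-1.56, 4.7], [0.09, 2.05], [-2.69, 2.69]. Speed limits (rad/s): [2.57, 2.57, 3.14, 3.14, 3.14, 3.14, 3.14].

## Interface

Orientations are given as a rotation vector (axis times angle).
In Python, from bench import monitor, eyes, order gives the robot as it stands. The module is installed in compiled form; this text tells all that it offers.
- The arm moves only by the shell command python3 -m pendant 'ROWS' [FORCE]. ROWS is JSON, a list of rows, each a list of 3 entries, a list of its own where there are three numbers: the turn, a rotation vector about the tool's x, y, z in degrees, then the shift along the tool's x, y, z in m, then the gripper command: -1 is fully open, 1 is shut, values between are in proportion. In form: [[[rx, ry, rz], [tx, ty, tz], hand], ...]. A call has 1 to 8 rows; each row shifts and turns the commanded pose from where the row before left it, along the tool's axes as they then stand; what a row does not reach is not made up. A row lasts 1/8 s, in which the tool goes at most 62.5 mm and 10.7 degrees, less where a joint would pass 70% of its speed; a pose out of reach is approached as far as the arm can. A call is refused whole if a number of a shift passes 0.0625 or a number of a turn 10.7, either way. A call with a gripper value outside its range is refused whole. The fingers move at their own pace and stop on an object; FORCE is the grip in N (left out, the last holds). Time passes only in rows, so rows that do not move let the fingers close. It gives the time, the measured TCP pose, the force and the opening at its end, in the units of the state.
- monitor.get_state(): the state, without advancing time (a new reading comes with each control period).
- eyes.get_image(name): name is "scene" or "side" or "wrist"; returns a dict with "color" (400x640x3 uint8, red, green, blue), "range_z" (400x640 float32, m along the optical axis (not along the pixel's ray), 0 where there is no reading), "fx", "fy", "cx", "cy" (pixels), "k1" (the pictures are not rectified: a ray, as slopes to the right and down, at radius r is drawn at 1 + k1 r^2 times it, then the intrinsics apply), "world_to_cam" (4x4, takes a point from world to camera coordinates). Camera axes: x right, y up, looking along -z (the intrinsics and any distortion apply to the point x, -y, -z); pixel columns grow to the right and rows downward; lengths in m; the calibration is good to about 2 mm. A picture is of the moment at which its call begins.
- order.close_job(): hands the job in, once; it reports no verdict.
The state is a dict: "time": time; "joint_positions": joint angles; "qd": joint speeds; "joint_torque": joint torques, N m; "position": TCP position; "tool_rot": TCP orientation; "ft_force": force on the tool from outside, world axes, zero at the start; "torque": the same for the moment, N m; "grip_width": opening from 0.0 (shut) to 1.0 (fully open).
Only numpy, scipy, OpenCV 4.12 (cv2) and the standard library are available. Lean on these libraries where they do the work, as an engineer would, in place of code of your own. Each camera call takes 0.05 s, during which the arm holds its last target.

## Working session

There is one attempt and no reset: what is moved stays moved. The work goes in short steps, Python scripts to look and compute and a shell command to move; the robot and the scene stay as the last step left them, time stands still between calls to the robot, and variables do not carry over. Pictures are saved under pics/ and viewed, and the job is handed in when it is done.

```bash
mkdir -p pics; cat > h.py <<'E'
import numpy as np, cv2
from bench import monitor, eyes, order
def grab(n):
    im=eyes.get_image(n); np.savez('last_%s.npz'%n,**{k:np.array(v) for k,v in im.items()})
    return im
def load(n): 
    d=np.load('last_%s.npz'%n); return {k:d[k] for k in d.files}
def und(im,u,v):
    xd=np.array([(u-im['cx'])/im['fx'],(v-im['cy'])/im['fy']],float); x=xd.copy()
    for _ in range(30): x=xd/(1+im['k1']*(x@x))
    return x
def world(im,u,v,d=None,z=None):
    x=und(im,u,v); W=np.linalg.inv(im['world_to_cam'])
    ray=np.array([x[0],-x[1],-1.0])
    if z is not None:
        r=W[:3,:3]@ray; o=W[:3,3]; return o+r*(z-o[2])/r[2]
    if d is None: d=float(im['range_z'][int(round(v)),int(round(u))])
    return (W@np.r_[ray*d,1])[:3]
def proj(im,p):
    c=(im['world_to_cam']@np.r_[p,1])[:3]; x=np.array([c[0]/-c[2],-c[1]/-c[2]]); x=x*(1+im['k1']*(x@x))
    return np.array([im['fx']*x[0]+im['cx'],im['fy']*x[1]+im['cy']])
def save(im,name,box=None,s=1):
    c=im['color'][:,:,::-1]
    if box: c=c[box[1]:box[3],box[0]:box[2]]
    cv2.imwrite('pics/'+name,cv2.resize(c,None,fx=s,fy=s,interpolation=cv2.INTER_CUBIC))
E
python3 - <<'E'
from h import *
for n in ['scene','side','wrist']:
    im=grab(n); save(im,n+'0.png'); print(n,np.linalg.inv(im['world_to_cam']).round(3).tolist(),im['fx'],im['k1'])
print(monitor.get_state())
E
```

```text
scene [[-0.761, 0.314, -0.568, -0.091], [-0.649, -0.403, 0.646, 0.827], [-0.026, 0.86, 0.51, 0.681], [0.0, 0.0, 0.0, 1.0]] 384.09719208834883 -0.03753071531625057
side [[0.999, 0.024, -0.045, 0.504], [-0.051, 0.499, -0.865, -1.103], [0.002, 0.867, 0.499, 0.738], [0.0, 0.0, 0.0, 1.0]] 401.17745262918874 -0.09202565080137516
wrist [[1.0, -0.001, 0.002, 0.649], [0.0, 0.959, 0.283, 0.077], [-0.002, -0.283, 0.959, 0.384], [0.0, 0.0, 0.0, 1.0]] 284.86521020310516 0.00351042947627302
{'time': 0.15, 'joint_positions': array([ 0.01412168,  0.321636  , -0.07008541,  1.45140595,  0.02259285,
        1.37077346, -0.05687355]), 'qd': array([ 0.0003834 , -0.00370095, -0.00020071, -0.00116052, -0.00140342,
        0.00136137,  0.00092818]), 'joint_torque': array([ 2.16972071e-04, -4.91794288e+01, -4.04079035e-01, -3.12878716e+01,
       -6.39387709e-02,  4.04033612e-02,  9.90178205e-05]), 'position': array([ 6.49585667e-01, -5.71511096e-05,  2.21717999e-01]), 'tool_rot': array([-2.22073160e+00, -2.22079510e+00,  1.67957284e-03]), 'ft_force': array([ 0.22078103, -0.69619462, -0.20405131]), 'torque': array([-0.00629088, -0.00585812,  0.00943806]), 'grip_width': 1.00416490996734}
```

View pics/scene0.png

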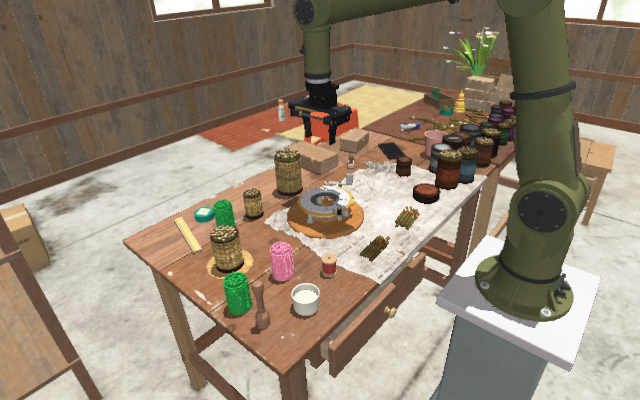

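View pics/side0.png

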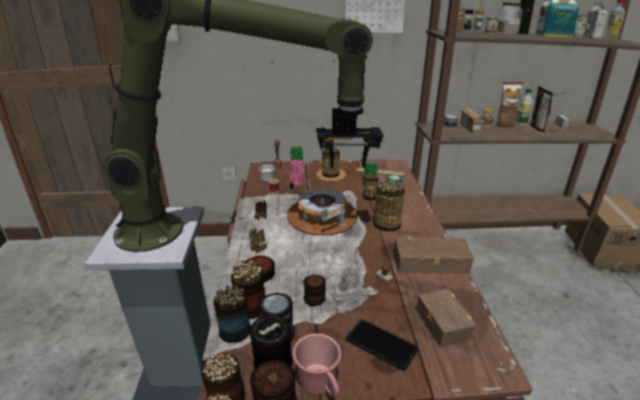

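View pics/wrist0.png

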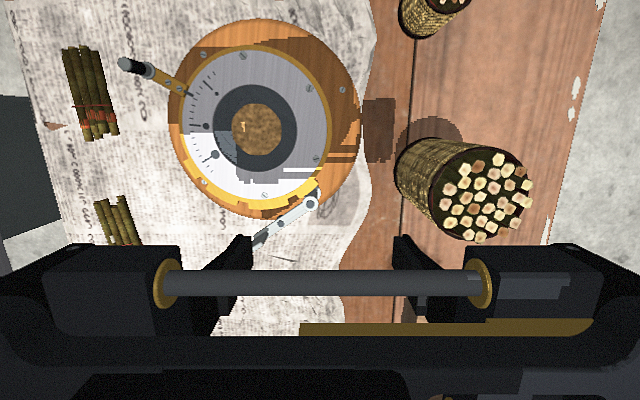

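The scene view shows the woven box on the mat at (226,248), a second at (253,204) and a third at (288,172). Green lookalikes stand at (223,213) and (237,293), and a pink one at (282,262). The wrist view shows the lever pin at (128,65), the dots at about (205,125) and (214,155), and the latch running from (310,203) to (255,240). Next I measure the boxes and the iris.

```bash
python3 - <<'E'
from h import *
im=load('scene'); save(im,'sc_crop.png',(170,130,370,320),4)
w=load('wrist'); save(w,'wr_crop.png',(100,0,360,270),3)
for n,(b,) in {'mat':((205,222,248,275),),'small':((240,186,266,222),),'large':((270,146,305,198),)}.items():
    pts=[]
    for v in range(b[1],b[3]):
        for u in range(b[0],b[2]):
            if im['range_z'][v,u]>0: pts.append(world(im,u,v))
    p=np.array(pts); q=p[p[:,2]>0.03]
    mid=q[(q[:,2]>0.03)]
    print(n,'zmax',np.percentile(q[:,2],[90,98,100]).round(3),'lo',np.percentile(q[:,:2],2,axis=0).round(3),'hi',np.percentile(q[:,:2],98,axis=0).round(3))
E
```

```text
mat zmax [0.109 0.111 0.113] lo [0.502 0.325] hi [0.759 0.466]
small zmax [0.089 0.091 0.095] lo [0.738 0.181] hi [0.782 0.228]
large zmax [0.145 0.148 0.152] lo [ 0.654 -0.188] hi [0.947 0.087]
```

View pics/sc_crop.png

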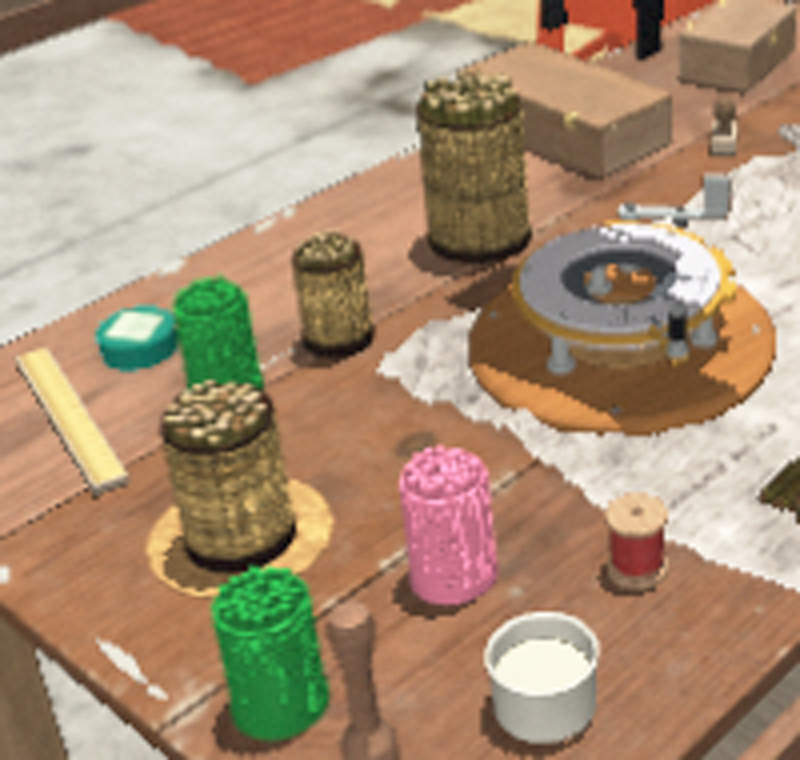

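View pics/wr_crop.png

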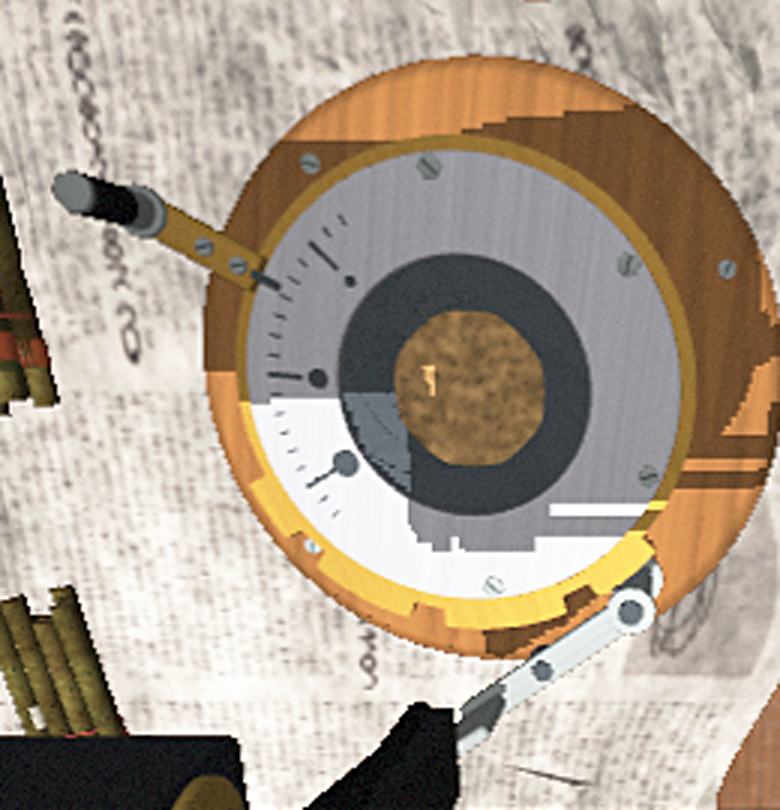

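Mat box height is about 111 mm, with the others at 91 and 149. So it is woven_middle and the target is the middle-dot line (ring 0.95). Now I locate the iris.

```bash
python3 - <<'E'
from h import *
from scipy.optimize import least_squares
w=load('wrist')
c=lambda U,V:((U+.5)/3-.5+100,(V+.5)/3-.5)
P={k:world(w,*c(*uv),z=z) for k,(uv,z) in dict(s=((310,242),.07),m=((270,374),.07),l=((308,486),.07),pin=((75,190),.108),piv=((631,611),.078),ringc=((467,374),.07),ptr=((280,287),.072)).items()}
for k,v in P.items(): print(k,v.round(4))
b=dict(s=2.27+.25,m=2.27+.95,l=2.27+1.55)
def f(x): return np.concatenate([x[:2]+.069*np.array([np.cos(x[2]+b[k]),np.sin(x[2]+b[k])])-P[k][:2] for k in b])
r=least_squares(f,[.55,.1,0]); print(r.x,r.fun.round(4))
C=r.x[:2]
d=P['pin'][:2]-C; print('pin rad',np.hypot(*d),'ring',(np.arctan2(d[1],d[0])-r.x[2]-2.27)%(2*np.pi))
d=P['piv'][:2]-C; print('pivot rad',np.hypot(*d))
# scene checks of depth: pin etc
for p in [(300,200),(250,248),(262,238)]: print(p, w['range_z'][p[1],p[0]], world(w,*p).round(4))
im=load('scene')
for p in [(170+675/4,130+320/4),(170+716/4,130+192/4),(170+635/4,130+212/4)]: print(np.round(p),world(im,*p).round(4))
for nm,q in dict(spool=(170+637/4,130+505/4),).items(): print(nm,world(im,*q).round(3))
E
```

```text
s [0.5272 0.1159 0.07  ]
m [0.5079 0.0728 0.07  ]
l [0.5166 0.0333 0.07  ]
pin [0.4748 0.1251 0.108 ]
piv [ 0.6348 -0.012   0.078 ]
ringc [0.5775 0.0729 0.07  ]
ptr [0.516  0.1014 0.072 ]
[ 0.57650605  0.06760433 -0.15518236] [ 0.0001  0.0001 -0.0002  0.0001  0.0001 -0.0002]
pin rad 0.11683187753294658 ring 0.5121945526084444
pivot rad 0.09865531154077149
(300, 200) 0.38029298 [ 0.6187 -0.025   0.0172]
(250, 248) 0.16946131 [0.6058 0.004  0.2285]
(262, 238) 0.3128697 [ 0.5824 -0.047   0.0941]
[339. 210.] [0.4708 0.1304 0.1007]
[349. 178.] [ 0.5754 -0.0536  0.089 ]
[329. 183.] [ 0.6261 -0.011   0.0718]
spool [0.405 0.252 0.049]
```

```bash
python3 -m pendant '[[[0,0,0],[0,0,0],1],[[0,0,0],[0.03,-0.03,0],1],[[0,0,0],[0.03,-0.03,0],1],[[0,0,0],[0.03,-0.03,0],1],[[0,0,0],[0.03,-0.03,0],1],[[0,0,0],[0.03,-0.03,0],1],[[0,0,0],[0.01,-0.034,0],1],[[0,0,0],[0,0,0],1]]' 20; python3 - <<'E'
from h import *
im=grab('wrist'); save(im,'w1.png'); im=grab('scene'); save(im,'s1.png',(250,100,410,240),5)
E
```

```text
time: 1.15
position: [0.4642, 0.1614, 0.2229]
tool_rot: [2.217, 2.225, 0.0]
ft_force: [0.4, -0.7, 0.4]
grip_width: 0.173
```

View pics/w1.png

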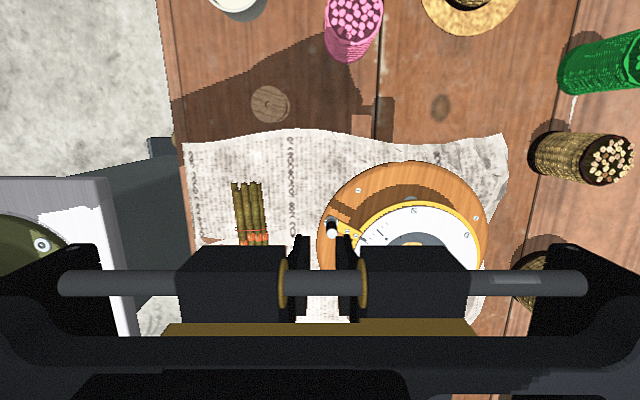

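View pics/s1.png

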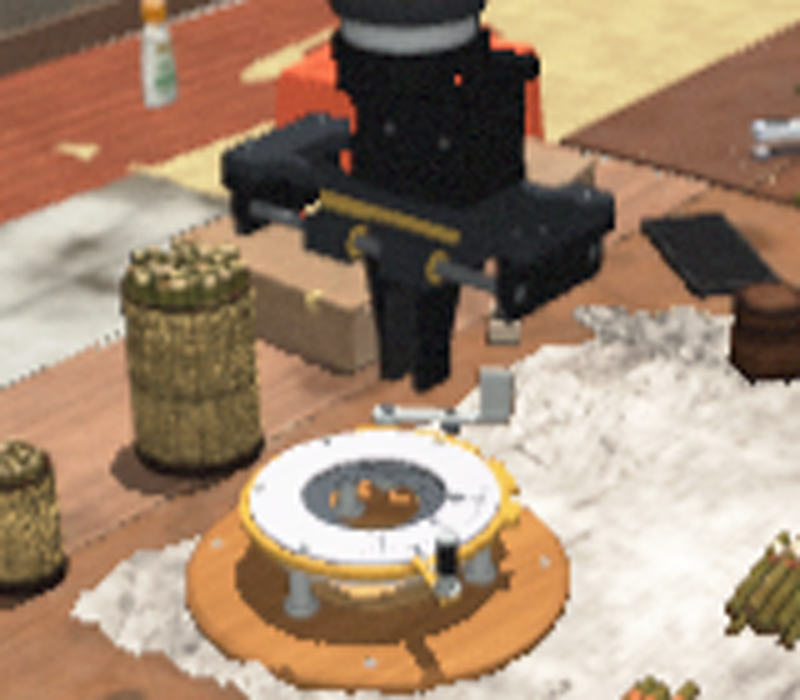

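```bash
python3 - <<'E'
from h import *
s=load('scene');w=load('wrist');st=monitor.get_state()
print(st['position'],st['time'],st['grip_width'])
print('tcp in scene',proj(s,st['position']),'iris c',proj(s,[.5765,.0676,.07]),'pin',proj(s,[.4748,.1251,.108]))
print('wrist: pin',proj(w,[.4748,.1251,.108]),'c',proj(w,[.5765,.0676,.07]), np.linalg.inv(w['world_to_cam'])[:3,3])
E
```

```text
[0.46652478 0.15960948 0.22287636] 1.25 0.08018153872154948
tcp in scene [332.59264169 175.31460966] iris c [324.73947605 198.07811896] pin [338.81563409 206.48963752]
wrist: pin [333.00167405 233.4445317 ] c [413.89180176 265.49442814] [0.46303619 0.23826297 0.38499659]
```

The views agree with the calibration: the pin shows at wrist (331,228), predicted (333,233). The fingers stand on the +y side of the pin. I go down beside it.

```bash
python3 -m pendant '[[[0,0,0],[0.002,0,0.035],1],[[0,0,0],[0,0,0.035],1],[[0,0,0],[0,0,0.035],1],[[0,0,0],[0,0,0.03],1],[[0,0,0],[0,0,0.002],1],[[0,0,0],[0,0,0],1]]'; python3 - <<'E'
from h import *
im=grab('wrist'); save(im,'w2.png',(220,130,480,300),3); im=grab('scene'); save(im,'s2.png',(250,120,410,240),5)
E
```

```text
time: 2.0
position: [0.4672, 0.1617, 0.0863]
tool_rot: [2.222, 2.22, 0.002]
ft_force: [0.4, -0.5, 1.0]
grip_width: 0.007
```

View pics/w2.png

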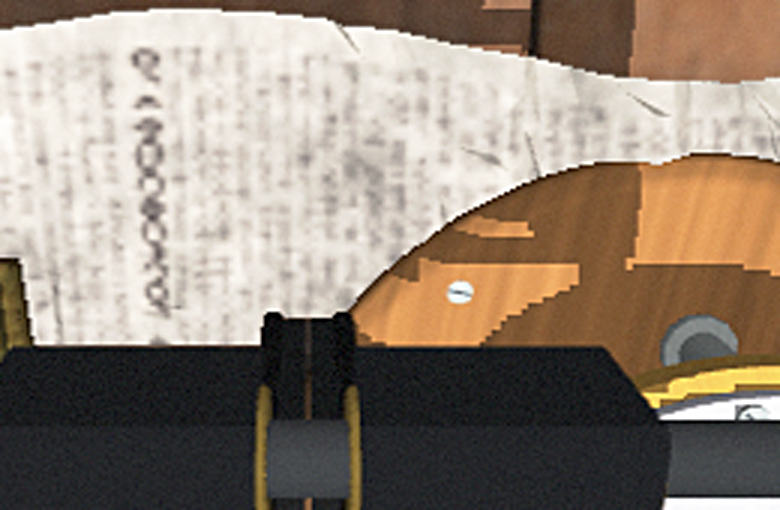

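View pics/s2.png

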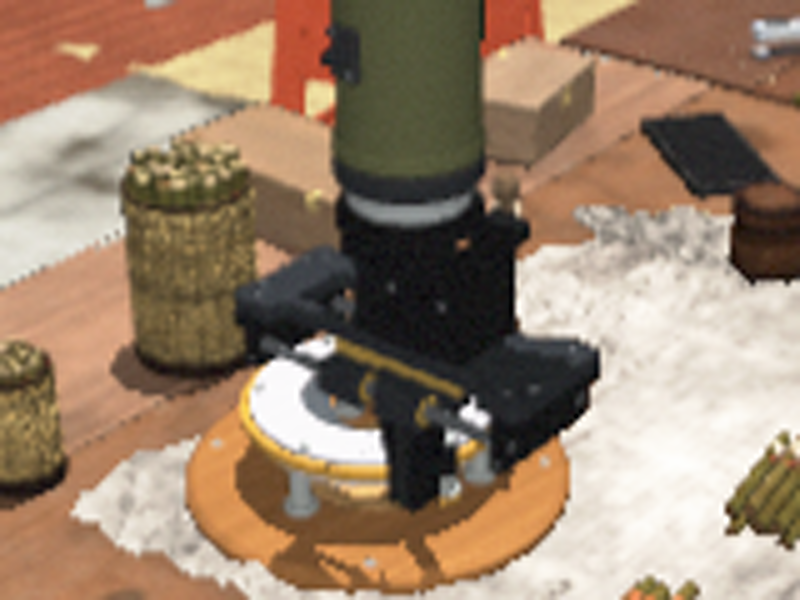

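The fingers are in place on the +y side and hide the pin. I push in -y (tool -x), stopping short at first.

```bash
python3 -m pendant '[[[0,0,0],[-0.01,0,0],1],[[0,0,0],[-0.01,0,0],1],[[0,0,0],[-0.008,0,0],1],[[0,0,0],[-0.008,0,0],1],[[0,0,0],[-0.008,0,0],1],[[0,0,0],[-0.008,0,0],1],[[0,0,0],[-0.007,0,0],1],[[0,0,0],[0,0,0],1]]'; python3 - <<'E'
from h import *
im=grab('wrist'); save(im,'w3.png',(220,130,480,300),3); im=grab('scene'); save(im,'s3.png',(280,160,380,240),8);print(monitor.get_state()['position'],monitor.get_state()['ft_force'])
E
```

```text
time: 3.1
position: [0.4662, 0.1016, 0.0854]
tool_rot: [2.222, 2.22, -0.001]
ft_force: [0.8, -0.3, 0.5]
grip_width: 0.001
[0.46680395 0.10219994 0.08575949] [0.57771534 0.56436605 0.76878809]
```

View pics/s3.png

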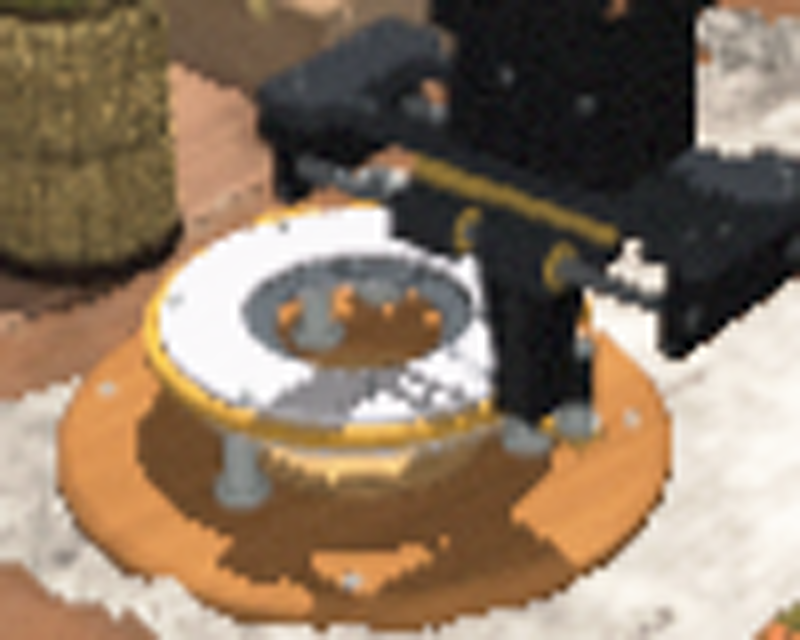

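View pics/w3.png

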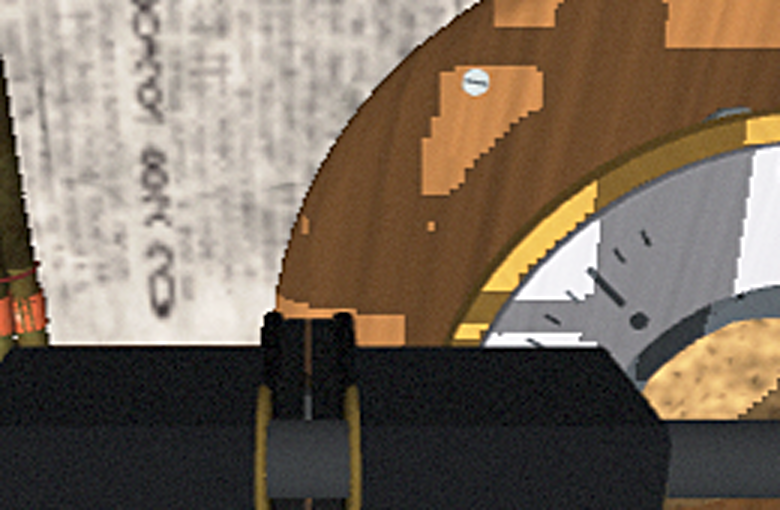

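The lever has moved: its foot shows at scene crop (575,415), just beyond the fingers. I push 8 mm more, back off, rise and check.

```bash
python3 -m pendant '[[[0,0,0],[-0.004,0,0],1],[[0,0,0],[-0.004,0,0],1],[[0,0,0],[0,0,0],1],[[0,0,0],[0,0,0],1]]'; python3 -m pendant '[[[0,0,0],[0.01,0,0],1],[[0,0,0],[0.01,0,0],1],[[0,0,0],[0,0,-0.04],1],[[0,0,0],[0,0,-0.04],1],[[0,0,0],[-0.02,0,-0.04],1],[[0,0,0],[-0.04,0.03,0],1],[[0,0,0],[-0.05,0.04,0],1],[[0,0,0],[0,0,0],1]]'; python3 - <<'E'
from h import *
im=grab('wrist'); save(im,'w4.png');save(im,'w4c.png',(120,60,360,260),3);print(proj(im,[.459,.0767,.108]),proj(im,[.5079,.0728,.07]))
E
```

```text
time: 3.7
position: [0.4662, 0.0945, 0.0856]
tool_rot: [2.221, 2.221, -0.0]
ft_force: [-0.1, 0.2, -0.6]
grip_width: 0.003
time: 4.7
position: [0.5369, 0.0017, 0.2051]
tool_rot: [2.228, 2.212, -0.002]
ft_force: [-0.1, 0.1, -0.5]
grip_width: 0.004
[233.32403249 123.03733175] [293.60374136 126.33041719]
```

View pics/w4.png

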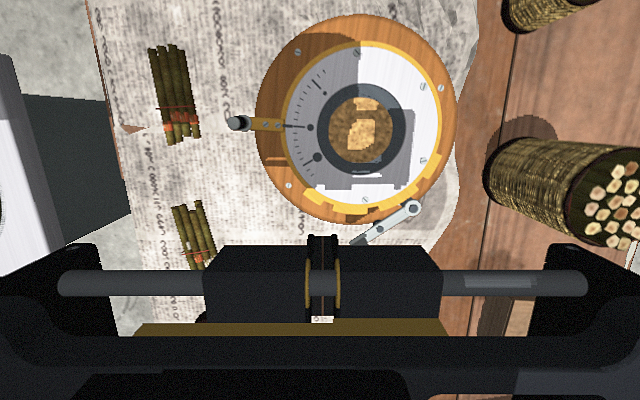

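View pics/w4c.png

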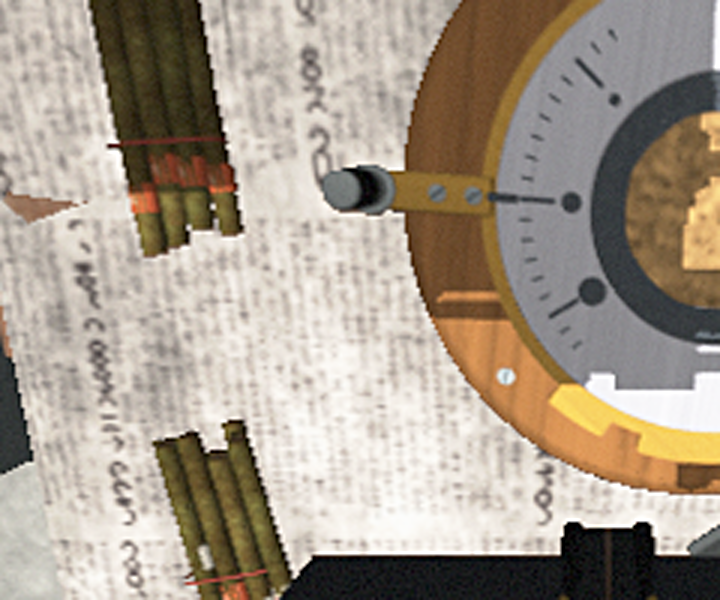

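The pointer lies on the middle-dot line: crop (490–517,198), running into the line that ends at (553,202). Next, pin bearing, latch pose and large-box position in numbers.

```bash
python3 - <<'E'
from h import *
w=load('wrist')
C=np.array([.5765,.0676]);yaw=-.1552
c=lambda U,V:((U+.5)/3-.5+120,(V+.5)/3-.5+60)
d=world(w,*c(342,188),z=.108)[:2]-C; print('ring',np.hypot(*d),np.arctan2(d[1],d[0])%(2*np.pi)-yaw-2.27)
m=world(w,*c(553,202),z=.07);p=world(w,*c(500,197),z=.072);print('line inner',np.arctan2(*(m[:2]-C)[::-1])%(2*np.pi)-yaw-2.27, 'pointer',np.arctan2(*(p[:2]-C)[::-1])%(2*np.pi)-yaw-2.27)
s=grab('scene'); save(s,'s5.png',(280,140,380,220),8)
H,W=s['range_z'].shape
P=np.array([[*world(s,u,v),u,v] for v in range(140,215) for u in range(265,390) if s['range_z'][v,u]>0])
pl=P[(P[:,0]>.54)&(P[:,0]<.66)&(P[:,1]<-.02)&(P[:,1]>-.11)&(P[:,2]>.075)&(P[:,2]<.11)]
print(len(pl),pl.round(3).tolist()[:60])
L=P[(P[:,2]>.05)&(P[:,2]<.149)&(P[:,0]>.67)&(P[:,0]<.9)&(P[:,1]<.12)&(P[:,1]>-.1)]
print(L[:,:3].min(0).round(3),L[:,:3].max(0).round(3))
E
```

```text
ring 0.11754389988669409 0.9442735761442838
line inner 0.9499657009213522 pointer 0.944337319040669
63 [[0.585, -0.05, 0.106, 346.0, 173.0], [0.585, -0.055, 0.103, 347.0, 173.0], [0.58, -0.043, 0.107, 346.0, 174.0], [0.58, -0.049, 0.104, 347.0, 174.0], [0.578, -0.051, 0.104, 348.0, 174.0], [0.574, -0.052, 0.105, 349.0, 174.0], [0.572, -0.054, 0.105, 350.0, 174.0], [0.569, -0.056, 0.105, 351.0, 174.0], [0.567, -0.058, 0.105, 352.0, 174.0], [0.584, -0.049, 0.099, 346.0, 175.0], [0.579, -0.048, 0.101, 347.0, 175.0], [0.577, -0.05, 0.101, 348.0, 175.0], [0.576, -0.054, 0.1, 349.0, 175.0], [0.573, -0.055, 0.1, 350.0, 175.0], [0.57, -0.057, 0.1, 351.0, 175.0], [0.566, -0.057, 0.101, 352.0, 175.0], [0.579, -0.047, 0.098, 347.0, 176.0], [0.575, -0.047, 0.099, 348.0, 176.0], [0.574, -0.051, 0.098, 349.0, 176.0], [0.571, -0.053, 0.098, 350.0, 176.0], [0.57, -0.057, 0.097, 351.0, 176.0], [0.567, -0.058, 0.097, 352.0, 176.0], [0.581, -0.044, 0.095, 346.0, 177.0], [0.579, -0.048, 0.094, 347.0, 177.0], [0.576, -0.048, 0.095, 348.0, 177.0], [0.573, -0.05, 0.095, 349.0, 177.0], [0.571, -0.053, 0.094
[... 596 characters left out ...]
0.086, 352.0, 179.0], [0.581, -0.045, 0.083, 346.0, 180.0], [0.579, -0.048, 0.083, 347.0, 180.0], [0.577, -0.05, 0.083, 348.0, 180.0], [0.573, -0.051, 0.084, 349.0, 180.0], [0.572, -0.054, 0.083, 350.0, 180.0], [0.57, -0.058, 0.081, 351.0, 180.0], [0.567, -0.059, 0.082, 352.0, 180.0], [0.602, -0.04, 0.075, 340.0, 181.0], [0.585, -0.05, 0.076, 346.0, 181.0], [0.58, -0.049, 0.078, 347.0, 181.0], [0.577, -0.05, 0.079, 348.0, 181.0], [0.573, -0.051, 0.08, 349.0, 181.0], [0.57, -0.052, 0.081, 350.0, 181.0], [0.568, -0.055, 0.079, 351.0, 181.0], [0.566, -0.058, 0.079, 352.0, 181.0], [0.6, -0.032, 0.076, 339.0, 182.0], [0.578, -0.046, 0.077, 347.0, 182.0]]
[ 0.745 -0.029  0.05 ] [0.835 0.059 0.149]
```

View pics/s5.png

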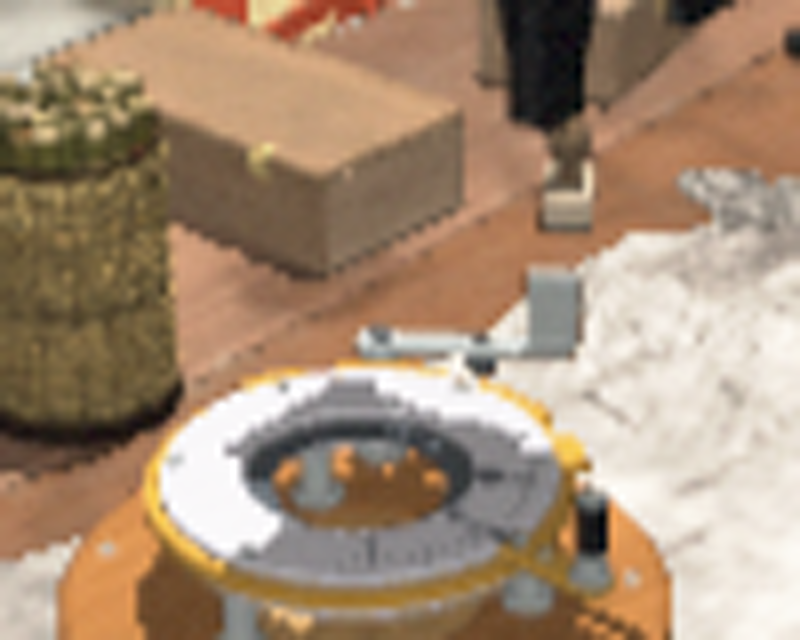

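Ring reads about 0.945–0.95, on the line. The plate's ring-side face runs from (0.583,-0.046) to (0.566,-0.059), so it is turned about 36° and the latch is about 0.55 rad out. I move outside the plate and turn the tool to match.

```bash
python3 -m pendant '[[[0,0,0],[-0.04,0.028,0],1],[[0,0,0],[-0.04,0.028,0],1],[[0,0,-9],[0,0,0],1],[[0,0,-9],[0,0,0],1],[[0,0,-9],[0,0,0],1],[[0,0,-9],[0,0,0],1],[[0,0,0],[0,0,0],1]]'; python3 - <<'E'
from h import *
from scipy.spatial.transform import Rotation as R
st=monitor.get_state(); M=R.from_rotvec(st['tool_rot']).as_matrix(); print(st['position'],M[:,0].round(3))
print((M.T@(np.array([.592,-.077,.085])-st['position'])).round(4), st['ft_force'])
im=grab('wrist'); save(im,'w6.png')
s=load('scene')
for uv in [(351,163)]: print('stamp',world(s,*uv))
E
```

```text
time: 5.68
position: [0.5908, -0.0715, 0.2056]
tool_rot: [-1.424, -2.8, -0.001]
ft_force: [-0.5, 0.5, -0.5]
grip_width: 0.007
[ 0.59082073 -0.07146     0.20562215] [-0.589  0.808  0.001]
[-0.0053 -0.0024  0.1206] [-0.512968    0.48291569 -0.52619165]
stamp [ 0.72026166 -0.25715075  0.02147475]
```

View pics/w6.png

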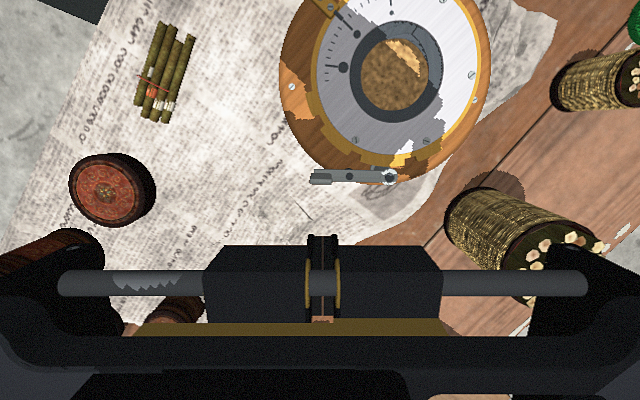

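The latch lies level in the picture, plate at (320,177) and pivot at (390,177), so the yaw matches and the plate is straight ahead of the fingers. I go down and start pushing.

```bash
python3 -m pendant '[[[0,0,0],[-0.005,-0.002,0.035],1],[[0,0,0],[0,0,0.035],1],[[0,0,0],[0,0,0.035],1],[[0,0,0],[0,0,0.014],1],[[0,0,0],[0,0,0],1]]'; python3 - <<'E'
from h import *
st=monitor.get_state(); print(st['ft_force'])
im=grab('scene'); save(im,'s7.png',(280,120,400,210),6)
# arc plan
piv=np.array([.635,-.012])
for a in [35.8,28,20,12,4,0]:
    t=np.radians(a); d=-np.array([np.cos(t),np.sin(t)]); n=np.array([np.sin(t),-np.cos(t)])
    print(a,(piv+.072*d+.0125*n).round(4))
E
```

```text
time: 6.35
position: [0.5919, -0.0785, 0.0861]
tool_rot: [-1.426, -2.798, 0.001]
ft_force: [0.1, -0.5, 0.5]
grip_width: 0.007
[ 0.1425893  -0.49403013  0.4637891 ]
35.8 [ 0.5839 -0.0643]
28 [ 0.5773 -0.0568]
20 [ 0.5716 -0.0484]
12 [ 0.5672 -0.0392]
4 [ 0.564  -0.0295]
0 [ 0.563  -0.0245]
```

View pics/s7.png

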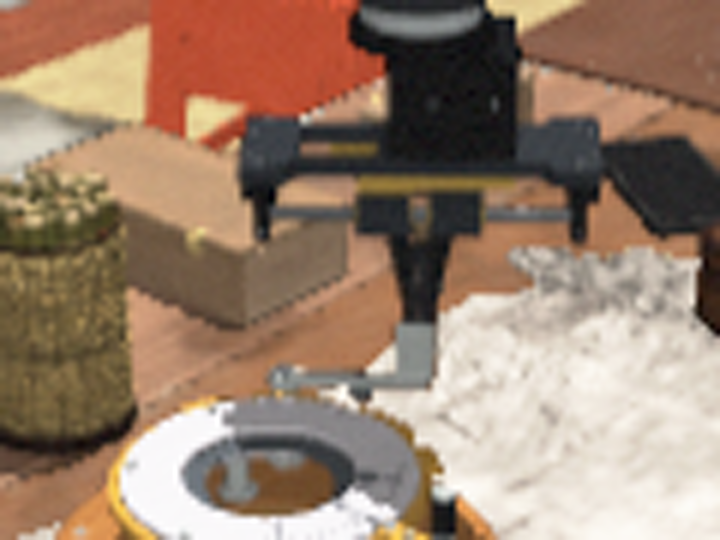

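The shut fingers stand behind the plate, seen at crop (415,350). I push along the arc.

```bash
python3 -m pendant '[[[0,0,0],[0.008,0,0],1],[[0,0,0],[0.007,0,0],1],[[0,0,4],[0.005,0,0],1],[[0,0,4],[0.005,-0.001,0],1],[[0,0,4],[0.005,0,0],1],[[0,0,4],[0.005,-0.001,0],1],[[0,0,4],[0.005,0,0],1],[[0,0,0],[0,0,0],1]]'; python3 - <<'E'
from h import *
st=monitor.get_state(); print(st['ft_force'],st['position'])
im=grab('scene'); save(im,'s8.png',(280,120,400,210),6)
im=grab('wrist'); save(im,'w8.png')
E
```

```text
time: 7.4
position: [0.5702, -0.0452, 0.0873]
tool_rot: [1.888, 2.51, 0.001]
ft_force: [0.3, -0.5, -0.0]
grip_width: 0.009
[ 0.28026798 -0.51155096 -0.04954923] [ 0.57019464 -0.0452052   0.08729745]
```

View pics/s8.png

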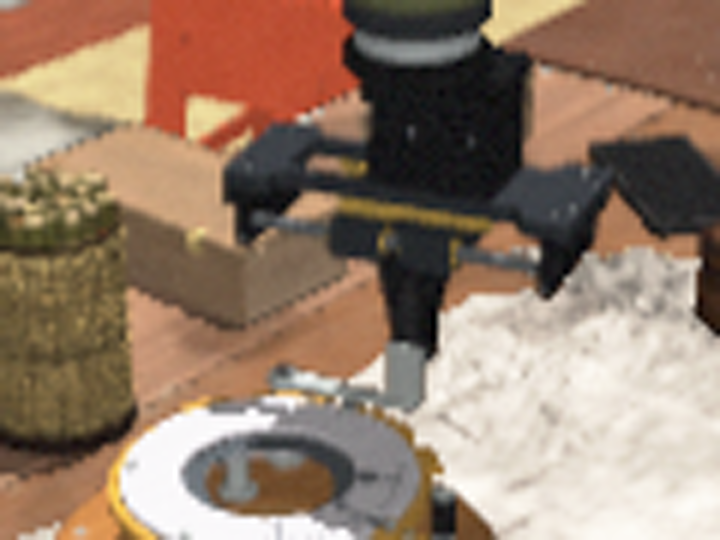

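View pics/w8.png

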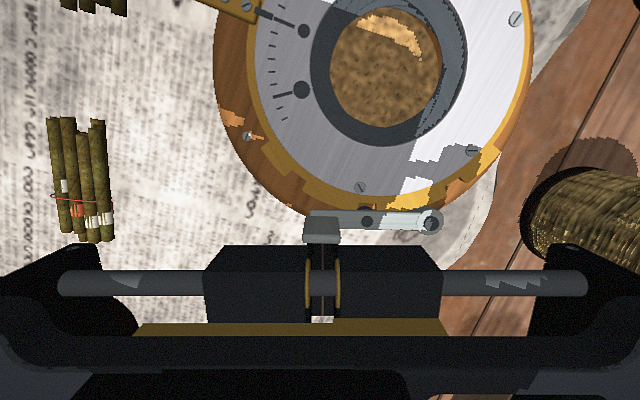

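The latch has swung in with the plate flat on the fingers at wrist (322,228), and the roller is now near the rim. I continue.

```bash
python3 -m pendant '[[[0,0,4],[0.005,-0.001,0],1],[[0,0,4],[0.005,0,0],1],[[0,0,0],[0,0,0],1]]';python3 -m pendant '[[[0,0,4],[0.004,-0.001,0],1],[[0,0,2],[0.003,0,0],1],[[0,0,0],[0,0,0],1]]'; python3 - <<'E'
from h import *
im=grab('scene'); save(im,'s9.png',(280,120,400,210),6)
im=grab('wrist'); save(im,'w9.png')
E
```

```text
time: 7.88
position: [0.5672, -0.0407, 0.087]
tool_rot: [2.06, 2.366, -0.004]
ft_force: [0.9, -7.1, 0.3]
grip_width: 0.006
time: 8.25
position: [0.5661, -0.041, 0.0872]
tool_rot: [2.181, 2.246, -0.011]
ft_force: [2.2, -17.7, -1.2]
grip_width: 0.005
```

View pics/w9.png

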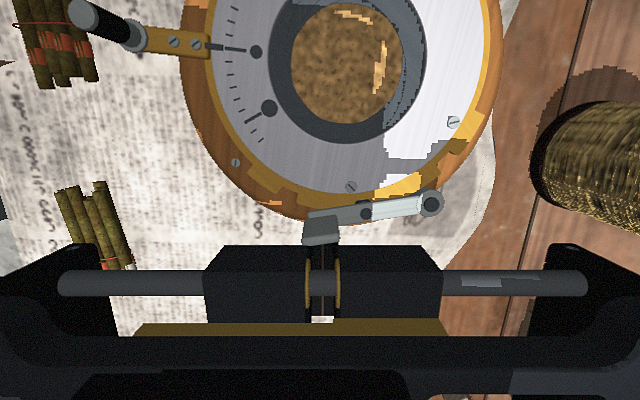

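The push stops at about 18 N. I have to tell whether the roller is home or standing on the rim.

```bash
python3 -m pendant '[[[0,0,0],[-0.004,0,0],1],[[0,0,0],[-0.002,0,0],1],[[0,0,0],[0,0,0],1]]'; python3 - <<'E'
from h import *
im=grab('wrist'); save(im,'w10.png',(60,0,460,250),2);save(im,'w10c.png',(270,150,470,260),4)
s=grab('scene'); save(s,'s10.png',(310,160,370,210),12)
E
```

```text
time: 8.72
position: [0.5661, -0.0414, 0.087]
tool_rot: [2.181, 2.253, -0.004]
ft_force: [2.4, -10.8, -0.3]
grip_width: 0.005
```

View pics/w10.png

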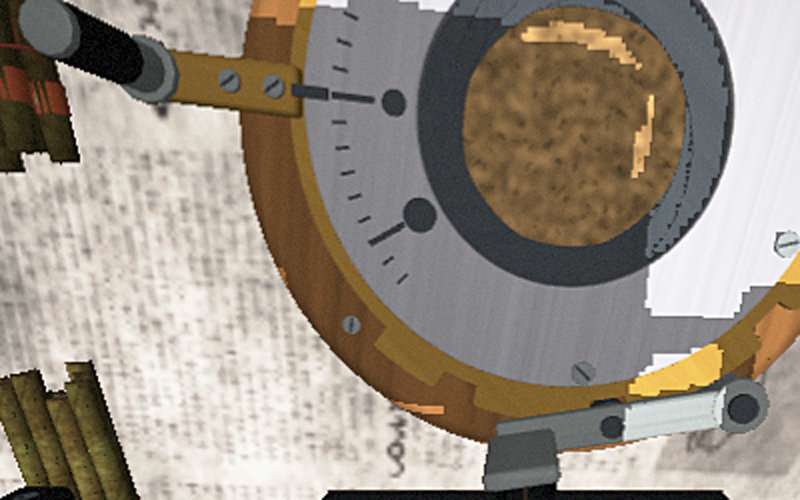

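View pics/w10c.png

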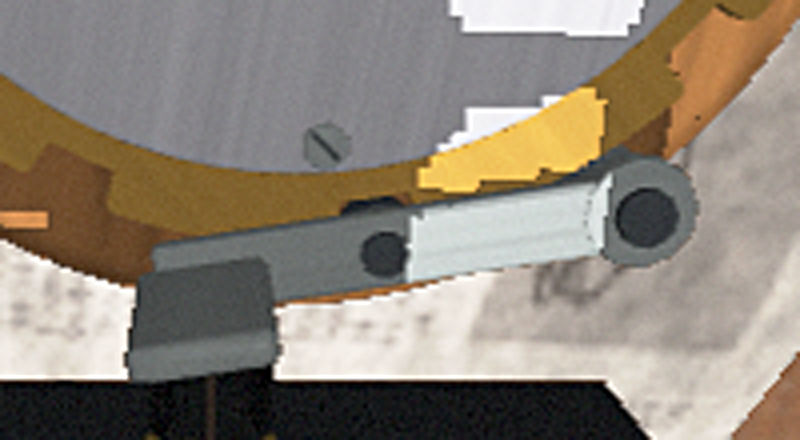

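View pics/s10.png

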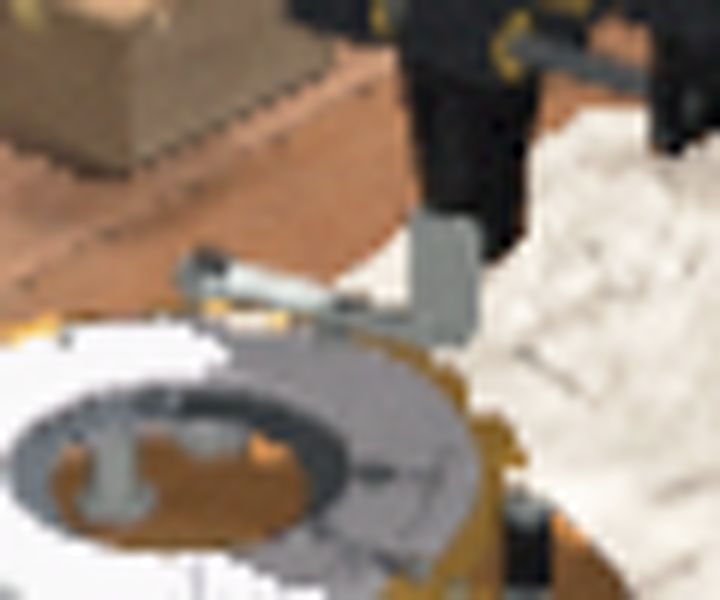

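```bash
python3 - <<'E'
from h import *
w=load('wrist'); C=np.array([.5765,.0676])
print('range at screw/pivot',[world(w,u,v).round(4) for u,v in [(385,209),(365,213),(432,204)]])
q=lambda U,V:((U+.5)/4-.5+270,(V+.5)/4-.5+150)
piv=world(w,*q(648,217),z=.078)[:2]; scr=world(w,*q(383,255),z=.078)[:2]
print(piv,scr,np.hypot(*(piv-scr)),'ang',np.degrees(np.arctan2(piv[1]-scr[1],piv[0]-scr[0])),'screw r',np.hypot(*(scr-C)),'piv r',np.hypot(*(piv-C)))
for n,(U,V) in dict(rimL=(115,215),rimL2=(230,226),rimR=(675,95),housing=(240,170),hR=(420,172),rollertop=(375,195)).items():
    for z in (.06,.066,.07):
        p=world(w,*q(U,V),z=z)[:2]; print(n,z,p.round(4),'r',np.hypot(*(p-C)).round(4))
E
```

```text
range at screw/pivot [array([ 0.6058, -0.019 ,  0.0708]), array([ 0.5924, -0.0213,  0.0736]), array([ 0.6341, -0.0133,  0.0756])]
[ 0.63284463 -0.01248275] [ 0.59190267 -0.02005379] 0.0416361001820771 ang 10.476856146089396 screw r 0.0889967885923949 piv r 0.09791814759652978
rimL 0.06 [ 0.5482 -0.0202] r 0.0923
rimL 0.066 [ 0.5486 -0.0184] r 0.0904
rimL 0.07 [ 0.5489 -0.0172] r 0.0892
rimL2 0.06 [ 0.5681 -0.0216] r 0.0896
rimL2 0.066 [ 0.5679 -0.0197] r 0.0877
rimL2 0.07 [ 0.5678 -0.0185] r 0.0865
rimR 0.06 [0.6417 0.0037] r 0.0913
rimR 0.066 [0.6392 0.0048] r 0.0888
rimR 0.07 [0.6375 0.0055] r 0.0871
housing 0.06 [ 0.5694 -0.0115] r 0.0794
housing 0.066 [ 0.5692 -0.01  ] r 0.0779
housing 0.07 [ 0.5691 -0.009 ] r 0.0769
hR 0.06 [ 0.6002 -0.0109] r 0.082
hR 0.066 [ 0.599  -0.0094] r 0.0802
hR 0.07 [ 0.5982 -0.0084] r 0.079
rollertop 0.06 [ 0.5928 -0.0152] r 0.0844
rollertop 0.066 [ 0.5918 -0.0136] r 0.0826
rollertop 0.07 [ 0.5912 -0.0125] r 0.0814
```

The roller centre lies at r ≈ 0.089 m, level with the rim's outer edge (about 0.0885). On the rim it would be at about 0.0955, so it is in the notch. One more firm push to make sure, then I back off and rise.

```bash
python3 -m pendant '[[[0,0,0],[0.004,0,0],1],[[0,0,0],[0.003,0,0],1],[[0,0,0],[0,0,0],1],[[0,0,0],[0,0,0],1]]'; python3 -m pendant '[[[0,0,0],[-0.01,0,0],1],[[0,0,0],[-0.015,0,0],1],[[0,0,0],[-0.015,0,0],1],[[0,0,0],[0,0,-0.04],1],[[0,0,0],[0,0,-0.04],1],[[0,0,0],[0,0,-0.04],1],[[0,0,0],[0,0,-0.02],1],[[0,0,0],[0,0,0],1]]'; python3 - <<'E'
from h import *
im=grab('wrist'); save(im,'w11.png',(160,20,460,245),2.6)
s=grab('scene'); save(s,'s11.png',(190,130,390,290),4);print(monitor.get_state()['ft_force'])
E
```

```text
time: 9.32
position: [0.5661, -0.0409, 0.0872]
tool_rot: [2.181, 2.245, -0.012]
ft_force: [2.5, -19.9, -1.0]
grip_width: 0.005
time: 10.32
position: [0.5674, -0.0688, 0.2284]
tool_rot: [2.18, 2.258, 0.004]
ft_force: [0.8, 0.4, -0.6]
grip_width: 0.007
[ 0.12659232 -0.2049103  -0.25492711]
```

View pics/w11.png

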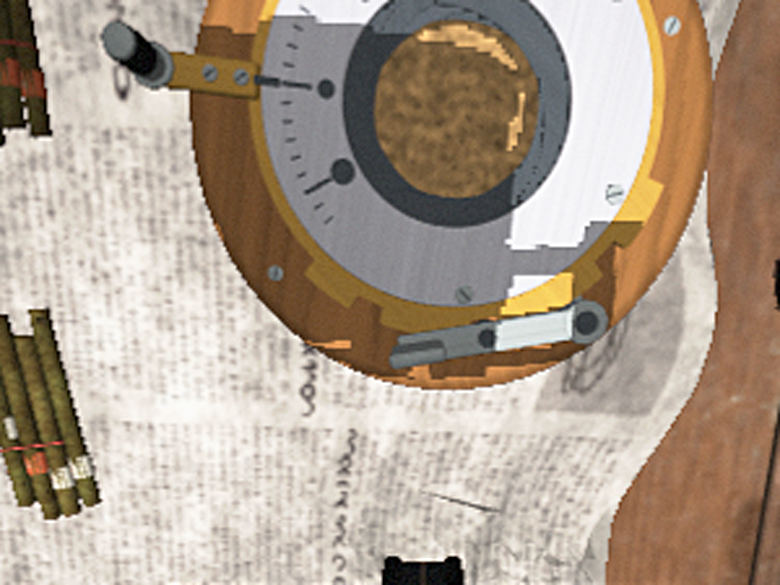

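View pics/s11.png

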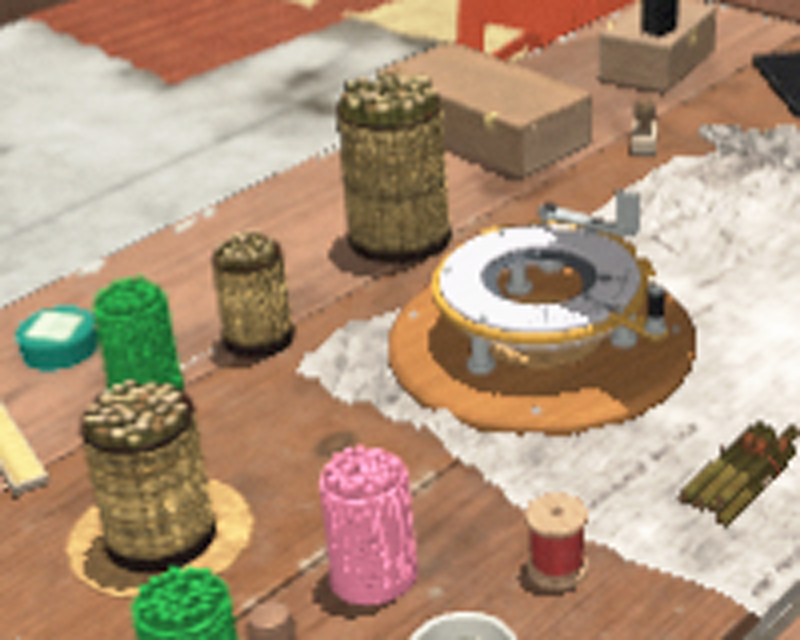

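```bash
python3 - <<'E'
from h import *
w=load('wrist'); C=np.array([.5765,.0676]); k=2.6;yaw=-.1552
q=lambda U,V:((U+.5)/k-.5+160,(V+.5)/k-.5+20)
B=lambda d:np.arctan2(d[1],d[0])%(2*np.pi)-yaw-2.27
d=world(w,*q(122,42),z=.108)[:2]-C; print('pin',np.hypot(*d),B(d))
for n,(U,V) in dict(ptr=(262,80),line_in=(311,87),dot=(326,89)).items(): print(n,B(world(w,*q(U,V),z=.071)[:2]-C))
piv=world(w,*q(587,322),z=.078)[:2]; scr=world(w,*q(487,337),z=.078)[:2]
print('latch ang',np.degrees(np.arctan2(*(piv-scr)[::-1])),'roller r',np.hypot(*(scr-C)),np.hypot(*(piv-scr)))
for U,V in [(340,303),(385,316),(598,262),(660,190)]:
    p=world(w,*q(U,V),z=.066)[:2]; print('rim r',np.hypot(*(p-C)).round(4))
E
```

```text
pin 0.11634128863830243 0.9588360801909759
ptr 0.9526453304182438
line_in 0.9585196927189616
dot 0.9602423912485301
latch ang 10.435368559235036 roller r 0.08997118193404251 0.04170092487429257
rim r 0.0905
rim r 0.0868
rim r 0.084
rim r 0.0887
```

The checks agree: the pointer is on the line to within 0.01 rad, and the roller is about 6 mm deep in the middle notch. The latch did not move under a repeat 20 N push, and the arm is clear. I hand in.

```bash
python3 -c "
from bench import order
print(order.close_job())"
```

```text
the job is handed in; nothing more can be done
None
```

The iris is set to the middle-dot line and the latch is pushed home; the job was handed in at about 10 s. The hand-in reports no verdict, so this rests on my own camera checks.

- **Box:** the woven box on the mat measured about 111 mm tall, against 91 and 149 mm for the other two. That makes it the middle one.
- **Ring:** I pushed the lever pin with shut fingers from about 0.51 rad to the middle line (0.95). The last picture put the pointer and line at 0.953 and 0.959 rad, and the pin at 0.959, all within the 0.03 rad allowed.
- **Latch:** I pushed the thumb plate along its arc until it stopped. A second push of about 20 N did not move it further.
- **Notch depth:** the roller's centre sat 89–90 mm from the ring's axis, level with the rim edge (about 88.5 mm). Standing on the rim it would be near 95.5 mm, so it is in the notch. I judged this from the pictures, since the joint angle can't be read directly. Single rim-edge readings scattered between about 84 and 90 mm.
- **Surroundings:** the last scene picture showed nothing displaced, and the arm was clear with no contact force.

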